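# Move a battery pack from the charger to the sloped tester

### The arm

A 6-joint arm with a two-finger parallel gripper is mounted at the origin on a cart in front of the work surface, level with it; the furniture and walls round the work are solid. World frame = base frame: x ahead of the robot, y to its left, z up, the work surface at z = 0. Lengths are in m, angles in rad, forces in N, time in s.
With the tool pointing down it reaches from about 0.35 to 0.85 m from the base axis. Payload 8.1 kg.
Tool frame: the origin (TCP) lies midway between the tips of the shut fingers; the grasp point (between the pads) lies 19 mm behind it; z points along the fingers, y is the line along which they close (so a half turn about z gives the same grasp; the last joint's range is limited). The gripper opens to 85 mm and grips with 20 to 120 N. Pads are 22 mm wide; open, the fingers measure 114 mm over their backs; the gripper's body (76 mm by 85 mm) begins 54 mm behind the grasp point. The pads swing forward as they close: fully open they stand 13 mm farther back than shut.
Start: joints at [1.222, 0.13, 1.488, -0, 1.523, -0.085], TCP at [0.156, 0.579, 0.231] pointing down, gripper open.
Joint ranges: [-2.96, 2.96], [-0.89, 2.26], [0.02, 2.5], [-1.34, 4.48], [0, 2.73], [-2.66, 2.66]. Speed limits (rad/s): [2.39, 2.39, 2.79, 3.14, 3.14, 3.14].

### API

Orientations are given as a unit quaternion [w, x, y, z].
In Python, from station import robot, fingers, solver, state, viewer, workorder gives the robot as it stands. The module is installed in compiled form; this text tells all that it offers. Calls block until the motion is done:
- robot.reach(position, orientation): joint-space move of the TCP to a pose.
- robot.line_to(position, frame=None, velocity=0.15): straight line of the TCP; frame=None keeps the orientation; velocity is the mean speed in m/s.
- robot.movej(angles): joint-space move.
- fingers.move_gripper(opening): opening from 0.0 (shut) to 1.0 (fully open); the grip force is fixed at half the most; returns when the fingers have stopped.
- robot.hold(seconds).
- solver.solve_ik(position, orientation): joint angles nearest the present ones, or None.
- state(): the state.
- viewer.snapshot(name): name is "side" or "top"; returns a dict with "pixels" (400x640x3 uint8, red, green, blue), "camera_matrix" (3x3 intrinsics, pixels), "k1" (the pictures are not rectified: a ray, as slopes to the right and down, at radius r is drawn at 1 + k1 r^2 times it, then the intrinsics apply), "R" (3x3) and "t" (3): a world point X has camera coordinates R X + t. Camera axes: x right, y down, z forward; pixel columns grow to the right and rows downward; lengths in m; the calibration is good to about 2 mm. A picture is of the moment at which its call begins. There is no depth.
A pose or a line that the arm cannot do raises robot.PlanningError and nothing moves.
- workorder.close_job(): hands the job in; it is judged then, once.
The state is a dict: "time_s": time; "q": joint angles; "qd": joint speeds; "joint_torque": joint torques, N m; "tool_pos": TCP position; "orientation": TCP orientation; "force": force on the tool from outside, world axes, zero at the start; "torque": the same for the moment, N m; "finger_gap": opening from 0.0 (shut) to 1.0 (fully open); "finger_force": force on a finger pad.
Only numpy, scipy, OpenCV 4.12 (cv2) and the standard library are available. Lean on these libraries where they do the work, as an engineer would, in place of code of your own. Each camera call takes 0.05 s, during which the arm holds its last target. There are 200 camera calls.

### The job

The blue battery pack is latched in the flat charger. Press the charger's orange catch so that the pack pops loose, slide it out, then slide it up between the dovetail rails of the sloped tester until the tester's catch clicks up behind it. Let go, leave the pack latched fully home in the tester, and do not push the display, the screwdriver or the loupe about.

Things in the scene. Friction and masses are not known exactly. Their poses are not given: they have to be found in the camera images.
- pack: Blue battery pack, 0.13-0.24 kg; body 64 long (x -36 to 28), 44 wide (y), 32 tall (z 13 to 45). Below it a black dovetail foot: x -22 to 22, 40 wide at its underside, 45 degree flanks narrowing to 24 at z 8, then a 22 wide neck. Origin: centre of the foot's underside. +x is the leading end (brass contacts), the only one that fits into a bay first; z is up through the body.
- pack_grip (a point): Centre of the pack's body at pack x -4, y 0, z 36: grip here, fingers along the pack's -z, closing across y on the flat sides 44 mm apart. The fingertips must stay above z 12 to clear the rails.
- charger_bay: Dovetail bay of the flat, fixed charger; floor level, 30 above the bench. Origin: where the pack's origin is when fully home; x = direction of insertion, z = up off the floor. Two aluminium rails 11 high, outer faces at y +-32.5, from x -40 to 22, flared lead-ins x -53 to -40, clearance to the foot 1.5 a side. Stop at x 22; back wall x 30 to 39, 38 high.
- charger_out (a point): Point at charger_bay x -78, y 0, z 0: with its origin here, the pack's foot is just clear of the rails and can be lifted. The latched pack rests at bay x about -2. When the catch is pressed, a spring (4 to 6 N) pushes it about 12 mm out (-x), where it lies loose in the rails, still to be slid out. The floor ends at bay x -60.
- charger_tab (a point): Centre of the top of the charger's orange press tab, 28 (x) by 26 (y), at charger_bay x -30, y 48, z 14, beside the left rail. Press it straight down (bay -z).
- charger_catch (a joint): How far the charger's catch is pressed (m): 0 up, 0.009 fully down. Its tooth is 5 mm high; past about 0.006 it lets the pack go. Spring 1.6 N at 0, 4.7 N fully down, plus tooth friction; about 4 to 8 N in all. Once popped, the pack's foot rests on the tooth and keeps it at about 0.0035.
- tester_bay: Dovetail bay on the fixed tester, a wedge sloping 35 degrees; origin 76 above the bench. Rails, lead-ins, stop, back wall and frame as charger_bay: origin = the pack's origin when fully home, x = direction of insertion (up the slope), z = normal of the slope. No spring pushes the pack out. The floor runs down to x -100.
- tester_start (a point): Point at tester_bay x -78, y 0, z 0, on the sloped floor below the rails: with its origin here the pack's foot is laid just before the lead-ins, ready to be slid up along the bay's x.
- tester_tab (a point): Centre of the top of the tester's orange press tab, at tester_bay x -30, y 48, z 14; needs no pressing. Its tooth (between the rails, ramp from bay x -41, face at x -24) is pushed down by the passing foot, which takes about 2 to 8 N along x, and snaps up behind the foot when the pack is within 2 mm of home. An unlatched pack may slide back down.
- tester_catch (a joint): How far the tester's catch is pressed (m): 0 up (so also when latched behind the pack), 0.009 fully down; about 0.0035 while the pack's foot is passing over it.
- display: Bystander: white display module with dark screen, 69 x 86 x 16, lying on the blue cloth (4 thick). Origin: centre of its underside.
- screwdriver: Bystander: small red screwdriver, 154 x 13 x 12, lying on the blue cloth (4 thick). Origin: centre of its underside.
- loupe: Bystander: black loupe, 33 diameter, 30 tall, on the bench behind and between the charger and the tester. Origin: centre of its underside.

How it is judged:
By the outcome, as a careful person would: the job done as asked, in the order asked, and still so for the second after the job is handed in, with the robot touching nothing.
It also fails if it takes over 48 s, if anything falls off the work surface, if the arm or the gripper's body presses on something with over 40 N, if the wrist force passes 120 N, or if a joint passes its speed limit or range.

## Working session

There is one attempt and no reset: what is moved stays moved. The work goes in short steps, each a Python script; the robot and the scene stay as the last script left them, time stands still between calls to the robot, and variables do not carry over. Pictures are saved under pics/ and viewed, at most 10 in all, crops included, and the job is handed in when it is done.

```bash
mkdir -p pics
python3 - <<'E'
from station import viewer,state
import cv2,pickle
d={}
for n in("side","top"):
    s=viewer.snapshot(n); d[n]=s; cv2.imwrite(f"pics/{n}0.png",s["pixels"][:,:,::-1])
    print(n,s["camera_matrix"],s["k1"],s["R"],s["t"])
pickle.dump(d,open("snap0.pkl","wb")); print(state())
E
```

```text
side [[475.63242686   0.         317.81907448]
 [  0.         475.63242686 196.99874747]
 [  0.           0.           1.        ]] 0.03100489737935631 [[ 0.86370052 -0.50373148  0.01661353]
 [-0.17484751 -0.33038455 -0.92750979]
 [ 0.47270473  0.79818585 -0.3734295 ]] [-0.47472496  0.18182948  0.66496674]
top [[478.61594722   0.         321.32399732]
 [  0.         478.61594722 197.31884834]
 [  0.           0.           1.        ]] -0.02739600735624095 [[-0.0171397  -0.99950051  0.02655094]
 [-0.99492138  0.01441492 -0.09961751]
 [ 0.09918503 -0.02812351 -0.9946715 ]] [5.72259443e-04 5.86428900e-01 1.10896376e+00]
{'time_s': 0.1, 'q': array([ 1.22159453e+00,  1.31072138e-01,  1.48920476e+00,  4.85959451e-06,
        1.52302828e+00, -8.54044533e-02]), 'qd': array([-1.09870559e-03, -8.24512703e-05, -2.12339261e-03, -1.22700152e-03,
        1.09725399e-03,  1.93035371e-03]), 'joint_torque': array([ 1.53811863e-03, -5.70947778e+01, -5.01943946e+01, -1.96506830e-04,
        8.14167783e-03, -1.71574720e-05]), 'tool_pos': array([0.15625049, 0.57876124, 0.23033854]), 'orientation': array([-1.86976610e-04,  1.31516627e-01,  9.91313595e-01, -8.35598291e-04]), 'force': array([-0.65298976,  0.62330607,  0.06303455]), 'torque': array([-0.01570956, -0.01980552, -0.02412917]), 'finger_force': 0.0, 'finger_gap': 1.0049434995735773}
```

View pics/side0.png

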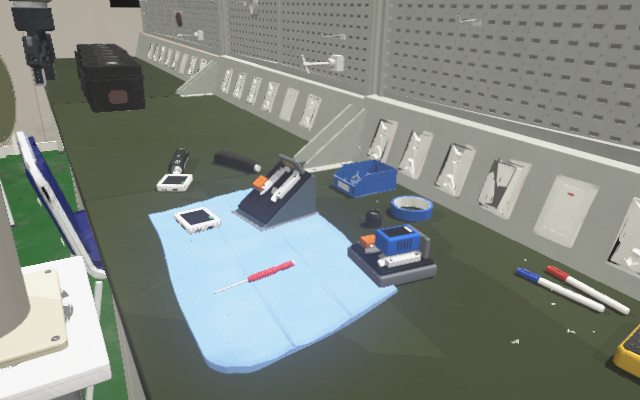

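View pics/top0.png

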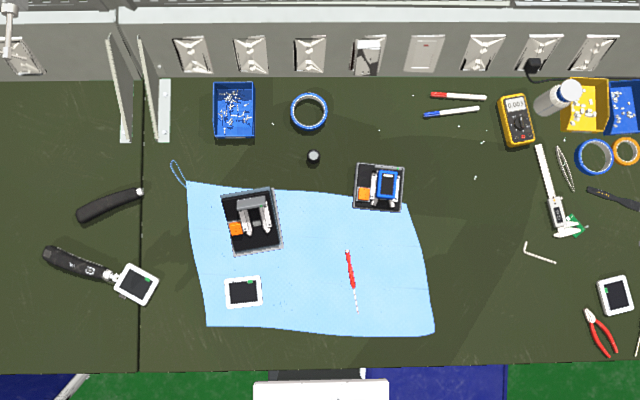

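```bash
cat > crop.py <<'E'
import cv2,numpy as np
def panel(img,u0,v0,w,h,s,step=10):
    c=cv2.resize(img[v0:v0+h,u0:u0+w,::-1],None,fx=s,fy=s,interpolation=cv2.INTER_CUBIC)
    for u in range(-(-u0//step)*step,u0+w,step):
        x=int((u-u0+.5)*s); cv2.line(c,(x,0),(x,6),(0,255,255),1); cv2.putText(c,str(u),(x+1,14),0,.35,(0,255,255),1)
    for v in range(-(-v0//step)*step,v0+h,step):
        y=int((v-v0+.5)*s); cv2.line(c,(0,y),(6,y),(0,255,255),1); cv2.putText(c,str(v),(7,y+4),0,.35,(0,255,255),1)
    return c
E
python3 - <<'E'
import pickle,cv2,numpy as np
from crop import panel
d=pickle.load(open("snap0.pkl","rb"));T=d["top"]["pixels"];S=d["side"]["pixels"]
cv2.imwrite("pics/ct.png",np.hstack([panel(T,217,182,72,80,5.5),panel(T,346,155,72,80,5.5)]))
cv2.imwrite("pics/cs.png",np.hstack([panel(S,228,150,95,90,4),panel(S,342,205,100,90,4)]))
E
```

```text
(no output)
```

View pics/ct.png

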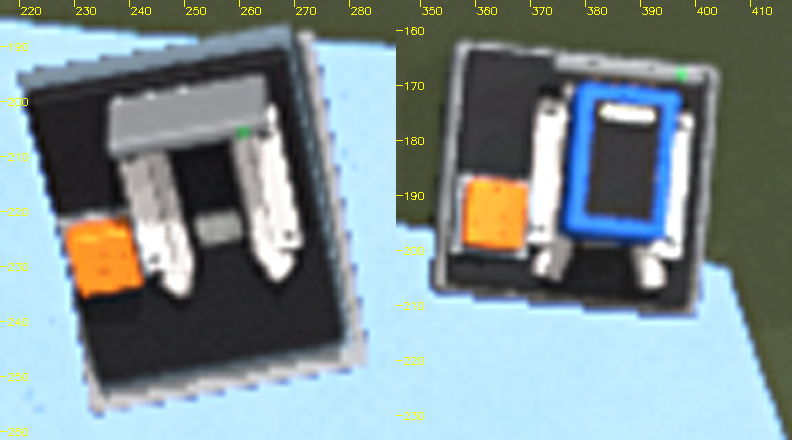

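View pics/cs.png

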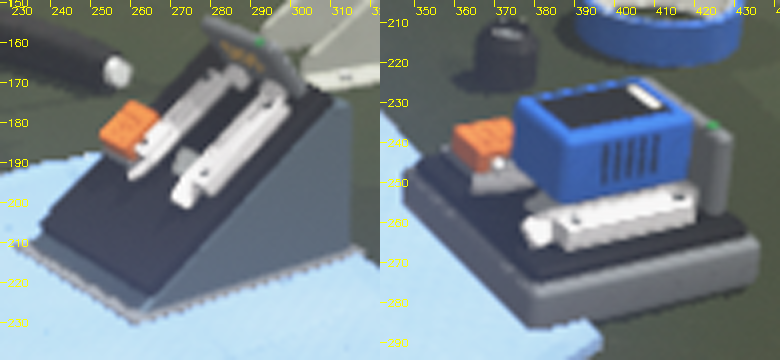

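```bash
cat > geo.py <<'E'
import numpy as np,cv2
from scipy.spatial.transform import Rotation as Ro
from scipy.optimize import least_squares
def proj(s,X):
    c=np.atleast_2d(X)@s["R"].T+s["t"]; p=c[:,:2]/c[:,2:]; p=p*(1+s["k1"]*(p**2).sum(1,keepdims=True))
    K=s["camera_matrix"]; return p*[K[0,0],K[1,1]]+K[:2,2]
def bayR(yaw,pitch): return (Ro.from_euler('z',yaw)*Ro.from_euler('y',-pitch)).as_matrix()
def bay(p,pitch,z): return bayR(p[2],pitch),np.array([p[0],p[1],z])
CH=(0,.030);TE=(np.radians(35),.076)
E
cat > fit.py <<'E'
import pickle
from geo import *
from crop import panel
d=pickle.load(open("snap0.pkl","rb"))
pt=lambda x,y,o=0:(217+x/5.5-.5,182+y/5.5-.5) if not o else (346+(x-396)/5.5-.5,155+y/5.5-.5)
ps=lambda x,y,o=0:(228+x/4-.5,150+y/4-.5) if not o else (342+(x-380)/4-.5,205+y/4-.5)
tab=[(-16,61,14),(-16,35,14),(-44,35,14),(-44,61,14)]
C=[("top",b,pt(*p,1)) for b,p in zip(tab,[(468,178),(528,183),(522,250),(463,243)])]
C+=[("top",b,pt(*p,1)) for b,p in [((26,22,45),(575,85)),((26,-22,45),(683,95)),((-38,22,45),(567,225)),((-38,-22,45),(663,238))]]
C+=[("side",b,ps(*p,1)) for b,p in [((-38,22,45),(515,97)),((-38,-22,45),(560,130)),((26,-22,45),(692,105)),((26,22,45),(640,78)),((-38,-22,13),(557,200)),((-40,-32.5,0),(565,248)),((22,-32.5,11),(695,190)),((22,-32.5,0),(695,215))]]
T=[("top",b,pt(*p)) for b,p in zip(tab,[(66,228),(131,220),(143,285),(84,295)])]
T+=[("side",b,ps(*p)) for b,p in zip(tab,[(133,100),(162,110),(140,150),(103,138)])]
T+=[("side",b,ps(*p)) for b,p in [((22,-32.5,11),(290,97)),((-40,-32.5,0),(205,208))]]
T+=[("top",b,pt(*p)) for b,p in [((-40,-32.5,11),(300,240))]]
res={}
for n,L,(pi,z),g in (("charger",C,CH,(.6,-.13,0)),("tester",T,TE,(.55,.13,.1))):
    def f(p):
        R,o=bay(p,pi,z); return np.concatenate([(proj(d[c],R@(np.array(b)/1000)+o)[0]-q) for c,b,q in L])
    r=least_squares(f,g,loss='soft_l1',f_scale=1); res[n]=r.x
    print(n,r.x,np.degrees(r.x[2])); print(np.c_[f(r.x).reshape(-1,2)].round(1).tolist())
pickle.dump(res,open("fit.pkl","wb"))
def draw(imgs,n,boxes,pi,z):
    R,o=bay(res[n],pi,z)
    return R,o
def lines():
    def rect(x0,x1,y0,y1,z): return [(x0,y0,z),(x1,y0,z),(x1,y1,z),(x0,y1,z)]
    rails=[rect(-40,22,s*21.5,s*32.5,11) for s in(1,-1)]+[rect(-40,22,s*21.5,s*32.5,0) for s in(1,-1)]
    return [rect(-44,-16,35,61,14)]+rails
P=[]
for c,wins,s in (("top",[("tester",217,182,72,80),("charger",346,155,72,80)],5.5),("side",[("tester",228,150,98,68),("charger",342,215,98,68)],4.04)):
    row=[]
    for n,u0,v0,w,h in wins:
        im=panel(d[c]["pixels"],u0,v0,w,h,s); R,o=bay(res[n],*(TE if n=="tester" else CH))
        L=lines()
        if n=="charger": L+=[[(-38,-22,45),(26,-22,45),(26,22,45),(-38,22,45)]]
        for l in L:
            q=(proj(d[c],np.array(l)/1000@R.T+o)-[u0,v0]+.5)*s
            cv2.polylines(im,[q.round().astype(int)],True,(255,0,255),1)
        row.append(im)
    cv2.imwrite(f"pics/ov_{c}.png",np.hstack(row))
E
python3 fit.py; python3 -c "
import cv2,numpy as np
a=cv2.imread('pics/ov_top.png');b=cv2.imread('pics/ov_side.png');w=790
a=a[60:360];
o=np.zeros((a.shape[0]+b.shape[0],800,3),np.uint8);o[:len(a),:a.shape[1]]=a[:,:800];o[len(a):,:b.shape[1]]=b[:,:800];cv2.imwrite('pics/ov.png',o[:600])"
```

```text
charger [ 0.61719733 -0.1576237  -0.12265386] -7.02754855665276
[[-0.6, -0.2], [-0.6, 0.1], [-0.6, -0.3], [-0.9, -0.2], [-0.1, -1.0], [-0.9, -0.8], [-1.3, 1.0], [0.3, 0.7], [-1.2, -0.0], [1.0, 2.8], [1.3, 2.6], [-0.3, -1.1], [0.4, 2.7], [0.1, 0.9], [0.2, 2.7], [-0.4, 2.2]]
tester [0.55394061 0.1456057  0.1531097 ] 8.772539582588989
[[0.1, 1.2], [-0.3, 0.7], [0.1, -0.9], [-0.5, -0.8], [1.0, 0.0], [0.3, 0.7], [-3.0, -0.0], [-0.2, -0.4], [-0.7, 0.9], [3.3, -2.2], [0.4, 0.2]]
```

View pics/ov.png

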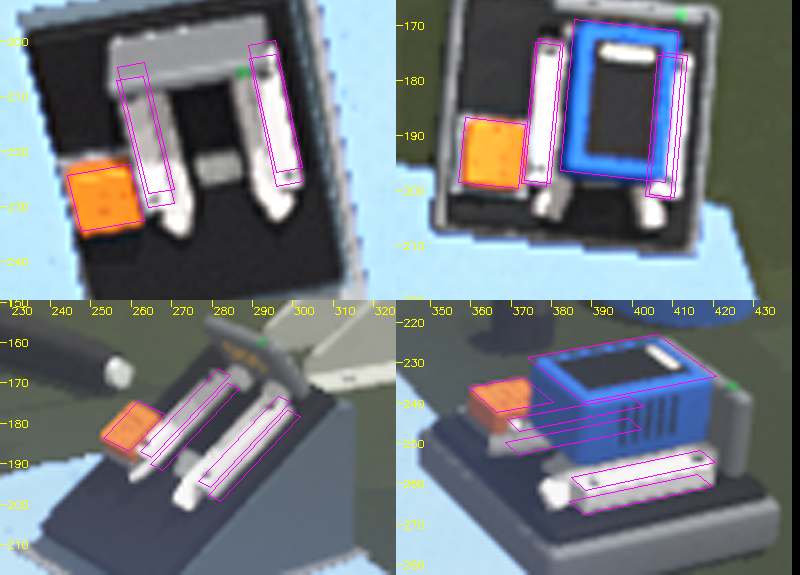

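```bash
cat > icp.py <<'E'
import pickle
from geo import *
from scipy.ndimage import map_coordinates
d=pickle.load(open("snap0.pkl","rb"));res=pickle.load(open("fit.pkl","rb"))
tabe=[((-42,61,14),(-18,61,14)),((-44,37,14),(-44,59,14))]
E={"tester":{"top":[((-38,-32.5,0),(20,-32.5,0)),((-12,32.5,11),(12,32.5,11))]+tabe,
 "side":[((-38,-32.5,0),(20,-32.5,0)),((-42,61,14),(-18,61,14)),((-16,37,14),(-16,59,14)),((2,32.5,11),(20,32.5,11))]},
"charger":{"top":[((-12,32.5,0),(20,32.5,0)),((-36,-32.5,11),(20,-32.5,11)),((-34,-22,45),(22,-22,45)),((26,-20,45),(26,20,45)),((-16,37,14),(-16,59,14))]+tabe,
 "side":[((-38,-32.5,0),(20,-32.5,0)),((-34,22,45),(22,22,45)),((26,-18,45),(26,18,45)),((-42,61,14),(-30,61,14))]}}
for n,(pi,z) in (("charger",CH),("tester",TE)):
    p=res[n].copy()
    for it in range(12):
        w=4 if it<4 else 2.5
        M=[];info=[]
        for c,es in E[n].items():
            img=cv2.GaussianBlur(d[c]["pixels"].astype(np.float32),(0,0),.7)
            R,o=bay(p,pi,z)
            for k,(a,b) in enumerate(es):
                X=np.linspace(a,b,12)/1000; q=proj(d[c],X@R.T+o); t=q[-1]-q[0]; t/=np.hypot(*t); nn=np.array([-t[1],t[0]])
                ss=np.arange(-w,w+.01,.1); off=[]
                prof=sum(np.array([map_coordinates(img[:,:,ch],[qq[1]+ss*nn[1],qq[0]+ss*nn[0]],order=1) for ch in range(3)]) for qq in q)/len(q)
                g=np.abs(np.gradient(prof,axis=1)).sum(0)*np.exp(-(ss/w)**2); s=ss[g.argmax()]
                info.append((c,k,round(float(s),1))); M.append((c,X.mean(0),nn,q.mean(0)+s*nn,nn))
                for j in (0,-1): M.append((c,X[j],nn,q[j]+s*nn,nn))
        def f(pp):
            R,o=bay(pp,pi,z); return np.array([(proj(d[c],R@X+o)[0]-t)@nn for c,X,nn,t,_ in M])
        p=least_squares(f,p,loss='soft_l1',f_scale=.5).x
    print(n,p,np.degrees(p[2]),"moved mm",(p-res[n])[:2]*1000); print(info)
    # per-camera-only fits as a consistency check
    for c in("top","side"):
        Mc=[m for m in M if m[0]==c]; M0=M; M=Mc; print("  ",c,least_squares(f,p,loss='soft_l1',f_scale=.5).x.round(4)); M=M0
    res[n]=p
pickle.dump(res,open("icp.pkl","wb"))
E
python3 icp.py
```

```text
charger [ 0.61690292 -0.15940797 -0.13819522] -7.9180027883085495 moved mm [-0.29441049 -1.78427031]
[('top', 0, -0.1), ('top', 1, 0.3), ('top', 2, 2.1), ('top', 3, -0.2), ('top', 4, 0.2), ('top', 5, -0.2), ('top', 6, -0.5), ('side', 0, -0.5), ('side', 1, -0.1), ('side', 2, 0.7), ('side', 3, -0.2)]
   top [ 0.6163 -0.1599 -0.144 ]
   side [ 0.6189 -0.1587 -0.137 ]
tester [0.54910933 0.14584307 0.09508993] 5.448251935307244 moved mm [-4.83127866  0.23737534]
[('top', 0, 0.2), ('top', 1, 0.1), ('top', 2, -0.4), ('top', 3, 0.0), ('side', 0, 0.2), ('side', 1, -0.3), ('side', 2, -0.1), ('side', 3, -0.1)]
   top [0.5483 0.1455 0.0745]
   side [0.5496 0.1464 0.1124]
```

```bash
python3 - <<'E'
s=open("icp.py").read()
s=s.replace("for k,(a,b) in enumerate(es):","for k,(a,b) in enumerate([(np.array(a)+(np.array(b)-a)*i/4,np.array(a)+(np.array(b)-a)*(i+1)/4) for a,b in es for i in range(4)]):")
s=s.replace("for j in (0,-1): M.append((c,X[j],nn,q[j]+s*nn,nn))","pass").replace("print(info)","print([i[2] for i in info])")
s=s.replace("range(12)","range(25)")
open("icp.py","w").write(s)
E
python3 icp.py
```

```text
charger [ 0.61979733 -0.15922716 -0.08635634] -4.947853830865951 moved mm [ 2.60000567 -1.60345168]
[0.0, 0.0, 0.0, 0.3, 0.0, 0.2, 0.0, 0.6, 1.4, 2.0, 1.7, 0.2, 0.5, 0.2, 0.7, 0.5, 0.0, 0.0, 0.0, 0.0, -0.4, -0.5, 0.0, 0.1, -0.3, -0.4, -0.6, -0.6, -0.6, -0.5, -0.4, -0.3, -0.1, -0.1, 0.0, 0.1, -0.1, -0.1, 0.0, 0.0, -0.5, -0.3, -0.1, -0.5]
   top [ 0.6202 -0.1596 -0.0753]
   side [ 0.6197 -0.1586 -0.1061]
tester [0.54971339 0.14583338 0.11225515] 6.431746096712531 moved mm [-4.22722385  0.22767985]
[0.5, 0.1, 0.0, -0.1, 0.2, 0.2, 0.1, 0.0, -0.5, -0.6, 0.2, 0.0, 0.2, 0.1, 0.0, -0.1, 0.1, 0.1, 0.1, -0.1, -0.2, -0.2, -0.2, -0.3, 0.0, 0.1, 0.0, 0.0, -0.1, -0.1, 0.0, 0.6]
   top [0.5495 0.1457 0.1063]
   side [0.5501 0.1464 0.12  ]
```

```bash
cat > edges.py <<'E'
import pickle
from geo import *
from scipy.ndimage import map_coordinates
d=pickle.load(open("snap0.pkl","rb"))
def back(s,uv,z):
    K=s["camera_matrix"]; D=np.array([s["k1"],0,0,0,0])
    p=cv2.undistortPoints(np.float64(uv).reshape(-1,1,2),K,D).reshape(-1,2)
    r=np.c_[p,np.ones(len(p))]@s["R"]; C=-s["R"].T@s["t"]; return C+r*((z-C[2])/r[:,2:])
pt=lambda x,y,o=0:(217+x/5.5-.5,182+y/5.5-.5) if not o else (346+(x-396)/5.5-.5,155+y/5.5-.5)
ps=lambda x,y,o=0:(228+x/4-.5,150+y/4-.5) if not o else (342+(x-380)/4-.5,205+y/4-.5)
L=[("C left","top",pt(460,42,1),pt(433,290,1),.03,0),("C right","top",pt(717,70,1),pt(695,312,1),.03,0),("C front","top",pt(433,290,1),pt(695,312,1),.03,1),
("C side right-bottom","side",ps(530,327,1),ps(758,290,1),0.0,0),("C side right-top","side",ps(545,283,1),ps(745,237,1),0.03,0),("C side front-top","side",ps(405,183,1),ps(535,278,1),0.03,1),
("T left","top",pt(20,90),pt(95,410),None,0),("T front base","top",pt(97,410),pt(362,367),.004,1),("T rear top","top",pt(20,78),pt(290,28),.12,1),("T front floor","top",pt(102,390),pt(340,347),.019,1),
("T side right base","side",ps(135,321),ps(360,251),.004,0),("T side front base","side",ps(20,245),ps(133,322),.004,1),("T side front floor","side",ps(43,225),ps(148,290),.019,1),("T wall top","top",pt(110,97),pt(265,76),.13,1)]
for n,c,a,b,z,perp in L:
    if z is None: continue
    a,b=np.array(a),np.array(b); im=cv2.GaussianBlur(d[c]["pixels"].astype(np.float32),(0,0),.7)
    t=(b-a)/np.hypot(*(b-a)); nn=np.array([-t[1],t[0]]); ss=np.arange(-2,2.01,.1); Q=[]
    for w in np.linspace(.1,.9,25):
        q=a+(b-a)*w; pr=np.array([map_coordinates(im[:,:,k],[q[1]+ss*nn[1],q[0]+ss*nn[0]],order=1) for k in range(3)])
        g=np.abs(np.gradient(pr,axis=1)).sum(0); Q.append(q+ss[g.argmax()]*nn)
    W=back(d[c],Q,z)[:,:2]
    vx,vy,x0,y0=cv2.fitLine(W.astype(np.float32),cv2.DIST_HUBER,0,.01,.001).ravel()
    ang=np.degrees(np.arctan2(vy,vx))-(90 if perp else 0); ang=(ang+90)%180-90
    r=np.abs((W-[x0,y0])@[-vy,vx]); print(f"{n:22s} yaw {ang:6.2f}  rms {1000*np.sqrt((r**2).mean()):.2f}mm  at {x0:.4f} {y0:.4f}")
E
python3 edges.py
```

```text
C left                 yaw -11.82  rms 2.03mm  at 0.6040 -0.0874
C right                yaw  -6.02  rms 2.60mm  at 0.5969 -0.1985
C front                yaw  -6.25  rms 1.39mm  at 0.5529 -0.1411
C side right-bottom    yaw  -7.25  rms 1.08mm  at 0.6105 -0.1982
C side right-top       yaw  -6.55  rms 0.58mm  at 0.6045 -0.2069
C side front-top       yaw  -5.46  rms 1.28mm  at 0.5513 -0.1520
T front base           yaw   8.94  rms 0.57mm  at 0.4622 0.1517
T rear top             yaw   7.44  rms 3.94mm  at 0.5961 0.1537
T front floor          yaw   9.76  rms 1.38mm  at 0.4673 0.1341
T side right base      yaw   9.99  rms 2.09mm  at 0.5460 0.0996
T side front base      yaw   8.63  rms 0.67mm  at 0.4664 0.1521
T side front floor     yaw   8.83  rms 0.68mm  at 0.4657 0.1417
T wall top             yaw   8.83  rms 0.43mm  at 0.5788 0.1447
```

```bash
sed -e "s/p=least_squares(f,p,loss='soft_l1',f_scale=.5).x/p[2]=np.radians(YAW[n]); p[:2]=least_squares(lambda v:f([*v,p[2]]),p[:2],loss='soft_l1',f_scale=.5).x/" -e "s/least_squares(f,p,loss='soft_l1',f_scale=.5).x.round(4)/least_squares(lambda v:f([*v,p[2]]),p[:2],loss='soft_l1',f_scale=.5).x.round(4)/" -e '1i YAW=dict(charger=-6.7,tester=8.8)' icp.py > icp2.py; python3 icp2.py
```

```text
charger [ 0.6191638  -0.15927561 -0.11693706] -6.7 moved mm [ 1.96647781 -1.65190701]
[0.1, 0.0, 0.0, 0.1, 0.1, 0.4, 0.1, 0.4, 1.8, -0.4, 1.8, -0.1, 0.9, 0.6, 0.9, 0.7, -0.3, -0.3, -0.1, 0.0, 0.0, -0.2, 0.0, 0.2, -0.5, -0.8, -0.9, -0.3, -0.4, -0.4, -0.4, -0.4, 0.0, -0.1, -0.1, 0.0, 0.2, 0.1, 0.1, 0.1, -0.2, -0.1, -0.1, -0.3]
   top [ 0.6189 -0.1596]
   side [ 0.6196 -0.1586]
tester [0.55129455 0.14668561 0.15358897] 8.8 moved mm [-2.64606386  1.07991356]
[0.2, 0.2, 0.1, 0.3, 0.3, 0.2, 0.2, 0.0, -0.8, 0.0, 0.1, 0.0, 0.2, 0.1, 0.1, 0.2, -0.3, -0.4, -0.3, -0.4, -0.2, -0.3, -0.2, -0.2, 0.0, 0.1, 0.0, 0.2, -0.1, -0.1, 0.1, 0.7]
   top [0.5517 0.1465]
   side [0.5515 0.1476]
```

```bash
cat > h.py <<'E'
import pickle
from geo import *
from station import robot,fingers,solver,state,viewer,workorder
P=pickle.load(open("icp.pkl","rb"))
B={"c":bay(P["charger"],*CH),"t":bay(P["tester"],*TE)}
def w(b,x,y,z): R,o=B[b]; return R@(np.array([x,y,z])/1000)+o
def ori(b):
    R=B[b][0]; q=Ro.from_matrix(np.c_[-R[:,0],R[:,1],-R[:,2]]).as_quat(); return np.r_[q[3],q[:3]]
def inbay(b,p): R,o=B[b]; return (R.T@(np.array(p)-o)*1000).round(1)
def st(m,b="c"):
    s=state(); R=B[b][0]; print(m,"t=%.1f"%s["time_s"],"tcp",inbay(b,s["tool_pos"]),"Fbay",(R.T@s["force"]).round(1),"gap %.3f"%s["finger_gap"],"ff %.1f"%s["finger_force"]); return s
E
python3 - <<'E'
from h import *
for b,x,y,z in [("c",-30,51,60),("c",-20,0,90),("c",-20,0,16),("c",-82,0,16),("c",-82,0,130),("t",-82,0,90),("t",-82,0,16),("t",-4,0,16),("t",-4,0,110)]:
    q=solver.solve_ik(w(b,x,y,z),ori(b)); print(b,x,z,w(b,x,y,z).round(3),None if q is None else np.round(q,2))
fingers.move_gripper(0.0)
robot.reach(w("c",-30,51,50),ori("c")); st("above")
robot.line_to(w("c",-30,51,16)); st("touch?")
robot.line_to(w("c",-30,51,5.5),velocity=.04); robot.hold(.2); st("pressed")
robot.line_to(w("c",-30,51,90),velocity=.25); fingers.move_gripper(1.0); st("up")
s=viewer.snapshot("top"); s2=viewer.snapshot("side"); pickle.dump({"top":s,"side":s2},open("snap1.pkl","wb"))
from crop import panel
cv2.imwrite("pics/pop.png",np.hstack([panel(s["pixels"],346,155,72,80,5.5),panel(s2["pixels"],342,205,90,110,4)]))
E
```

```text
c -30 60 [ 0.595 -0.105  0.09 ] [-0.26  0.25  1.62 -0.    1.27 -1.71]
c -20 90 [ 0.599 -0.157  0.12 ] [-0.34  0.26  1.55 -0.    1.33 -1.79]
c -20 16 [ 0.599 -0.157  0.046] [-0.34  0.34  1.6  -0.    1.21 -1.79]
c -82 16 [ 0.538 -0.15   0.046] [-0.36  0.19  1.78 -0.    1.18 -1.82]
c -82 130 [ 0.538 -0.15   0.16 ] [-0.36  0.06  1.69 -0.    1.39 -1.82]
t -82 90 [0.434 0.129 0.103] None
t -82 16 [0.476 0.135 0.042] None
t -4 16 [0.539 0.145 0.087] [ 0.18 -0.38  2.36 -0.03  0.55 -1.52]
t -4 110 [0.486 0.137 0.164] [ 0.19 -0.74  2.43 -0.02  0.84 -1.53]
above t=3.8 tcp [-29.8  51.8  50.2] Fbay [ 0.2 -0.2 -0.7] gap 0.001 ff 0.0
touch? t=4.2 tcp [-30.8  51.5  15.3] Fbay [-0.   1.   0.6] gap -0.003 ff 0.0
pressed t=4.8 tcp [-29.2  50.9   6.2] Fbay [3.3 1.1 3.8] gap -0.004 ff 2.0
up t=6.0 tcp [-30.  51.  90.] Fbay [-0.1  0.2  0.6] gap 1.000 ff 0.0
```

View pics/pop.png

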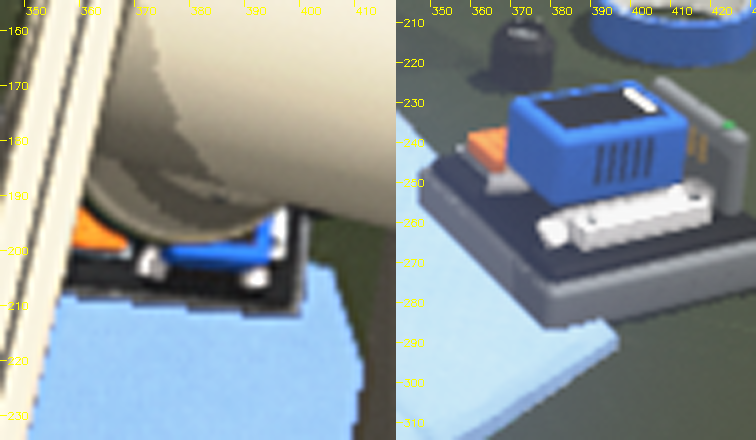

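```bash
cat >> h.py <<'E'
def pose(b,x,phi,z=0,y=0,gz=36,gx=-4):
    """TCP pose with the pack's origin at bay (x,y,z), tool tilted phi deg about the pack's y (wrist leaning to +x)"""
    R=B[b][0]@Ro.from_euler('y',phi,degrees=True).as_matrix()
    T=np.c_[-R[:,0],R[:,1],-R[:,2]]; q=Ro.from_matrix(T).as_quat()
    return w(b,x+gx,y,z+gz)+.019*T[:,2], np.r_[q[3],q[:3]]
E
python3 - <<'E'
from h import *
for phi in (0,10,15,20,25,30,35):
    o=[]
    for b,x,z in [("c",-14,60),("c",-14,0),("c",-78,0),("c",-78,100),("t",-78,60),("t",-78,30),("t",-78,0),("t",-40,0),("t",0,0),("t",0,60)]:
        q=solver.solve_ik(*pose(b,x,phi,z)); o.append("None" if q is None else str(np.round(q[[1,2,4]],2)))
    print(phi,o)
E
```

```text
0 ['[0.28 1.56 1.31]', '[0.34 1.59 1.21]', '[0.19 1.78 1.18]', '[0.07 1.71 1.36]', 'None', 'None', 'None', '[-0.46  2.46  0.53]', '[-0.38  2.36  0.56]', '[-0.62  2.41  0.74]']
10 ['[0.43 1.37 1.51]', '[0.49 1.4  1.41]', '[0.34 1.61 1.37]', '[0.23 1.54 1.54]', '[-0.65  2.46  0.89]', '[-0.52  2.43  0.8 ]', '[-0.4  2.4  0.7]', '[-0.33  2.3   0.73]', '[-0.26  2.2   0.76]', '[-0.45  2.25  0.91]']
15 ['[0.51 1.27 1.61]', '[0.57 1.31 1.52]', '[0.42 1.52 1.46]', '[0.31 1.45 1.63]', '[-0.54  2.37  0.96]', '[-0.43  2.35  0.88]', '[-0.32  2.32  0.79]', '[-0.26  2.22  0.83]', '[-0.19  2.12  0.86]', '[-0.37  2.17  0.99]']
20 ['[0.6  1.18 1.71]', '[0.66 1.21 1.62]', '[0.5  1.43 1.56]', '[0.4  1.37 1.72]', '[-0.44  2.29  1.03]', '[-0.34  2.27  0.96]', '[-0.24  2.24  0.88]', '[-0.18  2.14  0.92]', '[-0.12  2.04  0.96]', '[-0.29  2.09  1.08]']
25 ['[0.68 1.08 1.81]', '[0.74 1.11 1.72]', '[0.58 1.34 1.65]', '[0.48 1.29 1.81]', '[-0.35  2.21  1.11]', '[-0.26  2.18  1.04]', '[-0.16  2.15  0.97]', '[-0.1   2.06  1.01]', '[-0.04  1.96  1.06]', '[-0.2   2.01  1.17]']
30 ['[0.77 0.97 1.91]', '[0.83 1.   1.83]', '[0.66 1.25 1.74]', '[0.56 1.2  1.89]', '[-0.26  2.13  1.18]', '[-0.17  2.1   1.12]', '[-0.08  2.07  1.06]', '[-0.03  1.98  1.1 ]', '[0.03 1.87 1.15]', '[-0.12  1.92  1.25]']
35 ['[0.86 0.87 2.01]', '[0.92 0.89 1.93]', '[0.75 1.16 1.84]', '[0.64 1.12 1.98]', '[-0.17  2.05  1.26]', '[-0.08  2.02  1.2 ]', '[0.   1.99 1.15]', '[0.05 1.89 1.19]', '[0.11 1.79 1.24]', '[-0.04  1.84  1.34]']
```

Run:
```python
from h import *
ph=15
robot.reach(*pose("c",-14,ph,60)); st("above")
robot.line_to(pose("c",-14,ph,0)[0],velocity=.2); st("down")
fingers.move_gripper(0.0); st("grip")
robot.line_to(pose("c",-20,ph,0)[0],velocity=.05); st("pull")
robot.line_to(pose("c",-78,ph,0)[0],velocity=.12); st("out")
robot.line_to(pose("c",-78,ph,25)[0],velocity=.12); st("lift")
s=viewer.snapshot("top"); s2=viewer.snapshot("side"); pickle.dump({"top":s,"side":s2},open("snap2.pkl","wb"))
from crop import panel
cv2.imwrite("pics/out.png",np.hstack([panel(s["pixels"],340,150,80,90,4.5),panel(s2["pixels"],320,190,100,100,4)[:405]]) if 0 else panel(s2["pixels"],310,180,130,110,6))
```

```text
above t=6.6 tcp [-22.8  -0.2  76.4] Fbay [ 0.1 -0.   1.1] gap 1.001 ff 0.0
down t=7.0 tcp [-23.6   0.7  18.1] Fbay [1.  0.2 0.1] gap 1.001 ff 0.0
grip t=7.5 tcp [-21.9  -0.2  19.4] Fbay [-0.4  0.8  6.1] gap 0.504 ff 61.3
pull t=7.8 tcp [-27.4  -0.3  19.4] Fbay [ 1.3 -0.5  5.9] gap 0.504 ff 61.1
out t=8.4 tcp [-86.7  -0.4  19.4] Fbay [-4.1 -0.5 10. ] gap 0.502 ff 61.5
lift t=8.8 tcp [-86.4  -0.1  43.1] Fbay [ 0.2  0.6 -2. ] gap 0.504 ff 61.1
```

View pics/out.png

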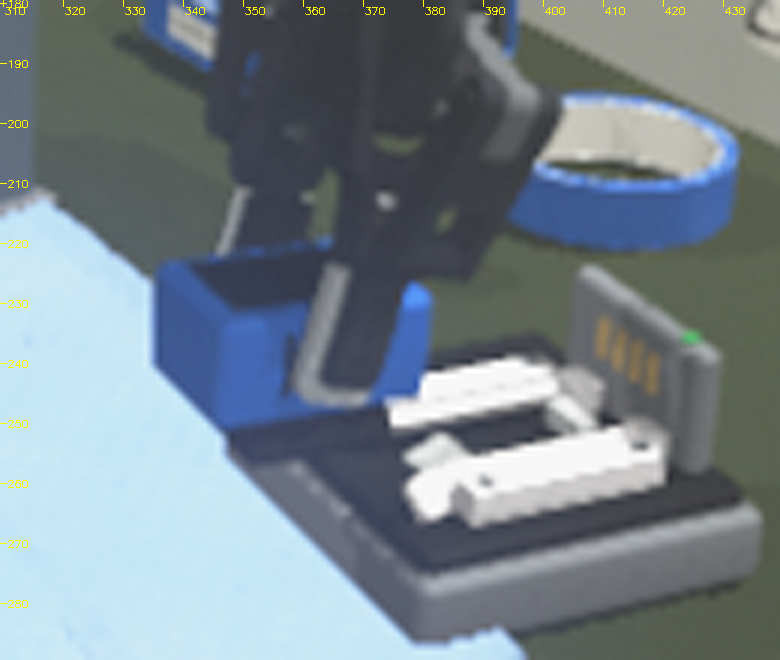

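Run:
```python
from h import *
s=pickle.load(open("snap2.pkl","rb"))["side"]
obs=np.array([(336.2,223.2),(347.8,232),(381.2,227.8),(347.5,250.8)])
X=np.array([(-36,22,45),(-36,-22,45),(28,-22,45),(-36,-22,13)])
def f(v):
    R,o=B["c"]; Q=Ro.from_euler('y',v[2],degrees=True).as_matrix()
    return (proj(s,((X@Q.T+[-78+v[0],0,25+v[1]])/1000)@R.T+o)-obs).ravel()
print(f([0,0,0]).round(1)); r=least_squares(f,[0,0,0]); print(r.x.round(2),r.fun.round(1))
ph=15
robot.line_to(pose("c",-78,ph,100)[0],velocity=.25)
robot.reach(*pose("t",-78,ph,45)); st("above t","t")
s=viewer.snapshot("top"); s2=viewer.snapshot("side"); pickle.dump({"top":s,"side":s2},open("snap3.pkl","wb"))
from crop import panel
cv2.imwrite("pics/t1.png",np.hstack([panel(s["pixels"],210,180,85,95,4.6),panel(s2["pixels"],215,130,110,125,3.5)]))
```

```text
[-0.6 -0.7  0.1  1.7  2.7 -0.7 -0.4  1.4]
[-1.66  0.38  1.44] [-0.9 -1.4 -0.2  1.1  2.4 -0.4 -1.1  0.8]
above t t=10.5 tcp [-86.2  -0.5  62.7] Fbay [-0.4 -0.1 -2.5] gap 0.501 ff 61.2Traceback (most recent call last):
  File "<stdin>", line 14, in <module>
    return _nx.concatenate(arrs, 1, dtype=dtype, casting=casting)
           ~~~~~~~~~~~~~~~^^^^^^^^^^^^^^^^^^^^^^^^^^^^^^^^^^^^^^^
ValueError: all the input array dimensions except for the concatenation axis must match exactly, but along dimension 0, the array at index 0 has size 437 and the array at index 1 has size 438
```

Run:
```python
from h import *
ph=15
robot.line_to(pose("t",-78,ph,6)[0],velocity=.12); st("z6","t")
for z in (3,2,1):
    robot.line_to(pose("t",-78,ph,z)[0],velocity=.03); robot.hold(.1); st(f"z{z}","t")
s2=viewer.snapshot("side"); pickle.dump({"side":s2},open("snap4.pkl","wb"))
from crop import panel
cv2.imwrite("pics/t1.png",panel(s2["pixels"],215,130,110,110,5.4))
```

```text
z6 t=11.1 tcp [-87.1  -0.5  23.6] Fbay [-1.6  1.  -1.8] gap 0.504 ff 61.2
z3 t=11.4 tcp [-86.5   0.   20.9] Fbay [-0.9 -0.2 -1.4] gap 0.503 ff 61.2
z2 t=11.8 tcp [-86.5   0.   19.8] Fbay [-1.2  0.5  2.1] gap 0.503 ff 61.5
z1 t=12.1 tcp [-86.9   0.1  19.3] Fbay [-4.4 -0.5 21. ] gap 0.502 ff 64.5
```

View pics/t1.png

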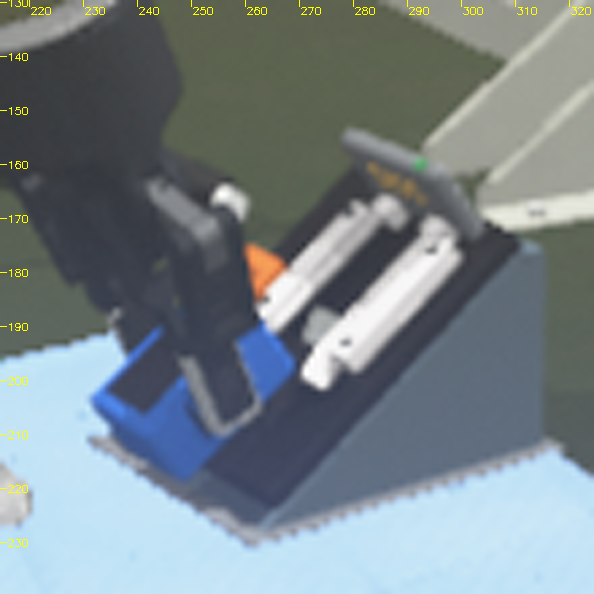

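Run:
```python
from h import *
ph=15;z=2.2;y=0
robot.line_to(pose("t",-78,ph,z)[0],velocity=.05); st("start","t")
for x in (-70,-62,-55,-45,-30,-15,-6):
    robot.line_to(pose("t",x,ph,z,y)[0],velocity=.06); robot.hold(.08); s=st(f"x{x}","t")
    F=B["t"][0].T@s["force"]
    if abs(F[0])>25 or abs(F[1])>20 or abs(F[2])>30: print("stop"); break
```

```text
start t=12.4 tcp [-87.1   0.   19.8] Fbay [-0.4  0.  -1.6] gap 0.505 ff 61.6
x-70 t=12.8 tcp [-78.8  -0.   19.7] Fbay [-1.1  0.8 -2.1] gap 0.504 ff 61.6
x-62 t=13.1 tcp [-70.7  -0.   19.8] Fbay [-1.  -0.6 -2.3] gap 0.509 ff 61.6
x-55 t=13.5 tcp [-63.6  -0.   19.8] Fbay [-1.   0.7 -1.2] gap 0.503 ff 61.7
x-45 t=13.9 tcp [-55.6  -0.   19.7] Fbay [-4.2  0.8  2.1] gap 0.504 ff 61.7
x-30 t=14.4 tcp [-54.9   0.   20. ] Fbay [-37.4  -3.8  59.1] gap 0.502 ff 67.7
stop
```

Run:
```python
from h import *
st("now","t")
s=viewer.snapshot("top"); s2=viewer.snapshot("side"); pickle.dump({"top":s,"side":s2},open("snap5.pkl","wb"))
from crop import panel
a=panel(s2["pixels"],225,145,85,85,7); b=panel(s["pixels"],217,190,75,85,2.6)
o=np.zeros((595,800,3),np.uint8); o[:,:595]=a; o[:b.shape[0],600:600+b.shape[1]]=b
cv2.imwrite("pics/jam.png",o)
```

```text
now t=14.4 tcp [-54.9   0.   20. ] Fbay [-37.4  -3.8  59.1] gap 0.502 ff 67.7
```

View pics/jam.png

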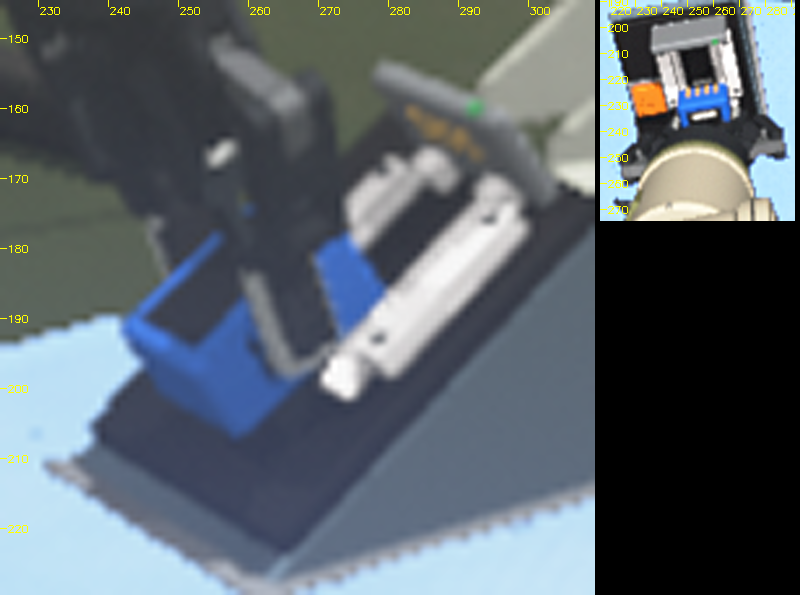

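Run:
```python
from h import *
s=pickle.load(open("snap5.pkl","rb"))["side"]; R,o=B["t"]
def sol(px,py,y):
    uv=np.array([225+px/7-.5,145+py/7-.5])
    f=lambda v:proj(s,R@(np.array([v[0],y,v[1]])/1000)+o)[0]-uv
    return least_squares(f,[-50,20]).x.round(1)
for n,px,py,ys in [("tip rear",290,372,(-22,-30,-36)),("tip front",335,350,(-22,-30,-36)),("body rear bottom",238,437,(-22,)),("body rear top",160,370,(-22,)),("far rear top",123,320,(22,)),("leadin bottom",345,400,(-26,-20)),("rail outer bottom",395,378,(-32.5,))]:
    print(n,[sol(px,py,y).tolist() for y in ys])
```

```text
tip rear [[-59.5, 22.7], [-61.5, 28.8], [-63.0, 33.3]]
tip front [[-44.8, 16.2], [-47.0, 22.4], [-48.6, 27.0]]
body rear bottom [[-83.6, 20.2]]
body rear top [[-88.6, 56.5]]
far rear top [[-78.1, 47.0]]
leadin bottom [[-52.8, 3.9], [-51.2, -0.8]]
rail outer bottom [[-38.5, 1.0]]
```

Run:
```python
from h import *
s=pickle.load(open("snap5.pkl","rb"))["side"]; R,o=B["t"]
def sol(u,v,y):
    f=lambda p:proj(s,R@(np.array([p[0],y,p[1]])/1000)+o)[0]-[u,v]
    return least_squares(f,[-50,20]).x.round(1).tolist()
T=lambda x,y:(215+x/5.4-.5,130+y/5.4-.5)
print("t1 rear bottom",sol(*T(185,478),-22),"far rear top",sol(*T(93,402),22),"front top right?",sol(*T(293,360),-22))
X=lambda x0:[(x0-36,-22,13),(x0-36,-22,45),(x0-36,22,45),(x0+28,-22,13),(x0+28,-22,45),(x0+28,22,45)]
for x0,n in((-78,"t1"),(-46,"jam")):
    q=proj(s,np.array(X(x0))/1000@R.T+o)
    print(n,(((q+.5-[215,130])*5.4) if n=="t1" else ((q+.5-[225,145])*7)).round().tolist())
```

```text
t1 rear bottom [-113.4, 18.9] far rear top [-112.8, 41.7] front top right? [-53.0, 20.0]
t1 [[192.0, 489.0], [146.0, 436.0], [86.0, 399.0], [307.0, 366.0], [265.0, 312.0], [202.0, 279.0]]
jam [[254.0, 448.0], [197.0, 379.0], [117.0, 334.0], [401.0, 292.0], [348.0, 221.0], [265.0, 181.0]]
```

Run:
```python
from h import *
s=state(); R=B["t"][0]
print("q",s["q"].round(3),"tau",s["joint_torque"].round(1),"M bay",(R.T@s["torque"]).round(2),"F",(R.T@s["force"]).round(1))
print("q cmd", np.round(solver.solve_ik(*pose("t",-30,15,2.2)),3))
robot.hold(.1); s=st("hold","t")
robot.line_to(pose("t",-50,15,2.2)[0],velocity=.06); robot.hold(.15); s=st("back","t")
print("q",s["q"].round(3),"tau",s["joint_torque"].round(1),"M bay",(R.T@s["torque"]).round(2)); print(np.round(solver.solve_ik(*pose("t",-50,15,2.2)),3))
```

```text
q [ 0.178 -0.246  2.21  -0.011  0.859 -1.541] tau [ -2.6 -35.9 -69.5   0.1 -20.8  -0.1] M bay [-0.5   8.5   0.05] F [-37.7  -2.6  58.8]
q cmd [ 0.177 -0.247  2.199 -0.011  0.84  -1.541]
hold t=14.6 tcp [-54.9   0.   20. ] Fbay [-37.4  -2.7  58.5] gap 0.500 ff 67.7
back t=15.2 tcp [-58.7  -0.   19.8] Fbay [-3.5  0.3 -0.1] gap 0.500 ff 61.8
q [ 0.178 -0.279  2.248 -0.011  0.824 -1.54 ] tau [ -0.3 -34.3 -50.2  -0.1  -4.    0. ] M bay [0.02 0.91 0.06]
[ 0.178 -0.28   2.249 -0.011  0.823 -1.54 ]
```

Run:
```python
from h import *
a=pickle.load(open("snap0.pkl","rb"))["top"]["pixels"].astype(float);b=pickle.load(open("snap5.pkl","rb"))["top"]["pixels"].astype(float)
c=viewer.snapshot("top"); pickle.dump(c,open("snap6.pkl","wb")); c=c["pixels"].astype(float)
for n,i in(("init",a),("jam",b),("back",c)):
    o=np.clip((i[...,0]-i[...,2])/200,0,1)[215:245,224:248]
    print(n,"cols232-238 mean by row 215..:",o[:,8:14].mean(1).round(2).tolist())
R,o=B["t"]; s=pickle.load(open("snap0.pkl","rb"))["top"]
for dz in (0,3.5,9): print(dz,proj(s,np.array([(-16,48,14-dz),(-44,48,14-dz)])/1000@R.T+o).round(1).tolist())
```

```text
init cols232-238 mean by row 215..: [0.0, 0.0, 0.0, 0.0, 0.0, 0.0, 0.09, 0.78, 1.0, 1.0, 1.0, 1.0, 1.0, 1.0, 1.0, 1.0, 1.0, 1.0, 1.0, 1.0, 0.49, 0.04, 0.0, 0.0, 0.0, 0.0, 0.0, 0.0, 0.0, 0.0]
jam cols232-238 mean by row 215..: [0.0, 0.0, 0.0, 0.0, 0.0, 0.0, 0.1, 0.78, 1.0, 1.0, 1.0, 1.0, 1.0, 1.0, 1.0, 1.0, 1.0, 1.0, 1.0, 0.46, 0.04, 0.0, 0.0, 0.0, 0.0, 0.0, 0.0, 0.0, 0.0, 0.0]
back cols232-238 mean by row 215..: [0.0, 0.0, 0.0, 0.0, 0.0, 0.0, 0.1, 0.78, 1.0, 1.0, 1.0, 1.0, 1.0, 1.0, 1.0, 1.0, 1.0, 1.0, 1.0, 0.8, 0.2, 0.0, 0.0, 0.0, 0.0, 0.0, 0.0, 0.0, 0.0, 0.0]
0 [[233.9, 224.4], [236.5, 234.6]]
3.5 [[233.9, 223.6], [236.5, 233.7]]
9 [[234.0, 222.3], [236.6, 232.4]]
```

```bash
cat >> h.py <<'E'
def go(x,z,ph=15,y=0,v=.05,m=""):
    robot.line_to(pose("t",x,ph,z,y)[0],pose("t",x,ph,z,y)[1],velocity=v); robot.hold(.08)
    s=st(f"{m} x{x} z{z} ph{ph}","t"); R=B["t"][0]; T=Ro.from_quat(np.roll(s["orientation"],-1)).as_matrix()
    a=R.T@T[:,2]; print("    M",(R.T@s["torque"]).round(2),"tilt %.2f"%np.degrees(np.arctan2(-a[0],-a[2]))); return R.T@s["force"]
E
python3 - <<'E'
from h import *
go(-55,2.2); go(-55,3.4)
for x in (-50,-46,-43,-40,-37):
    F=go(x,3.4)
    if F[0]<-15: break
E
```

```text
x-55 z2.2 ph15 t=15.6 tcp [-63.7  -0.   19.9] Fbay [-2.2  0.3 -0.9] gap 0.504 ff 61.8
    M [-0.    0.52  0.04] tilt 14.98
 x-55 z3.4 ph15 t=15.9 tcp [-63.8   0.1  21. ] Fbay [-2.2  1.5 -4.5] gap 0.504 ff 62.7
    M [ 0.28  0.24 -0.05] tilt 14.98
 x-50 z3.4 ph15 t=16.2 tcp [-59.    0.1  21. ] Fbay [-3.3  3.1 -3.2] gap 0.502 ff 62.8
    M [ 0.44  0.57 -0.02] tilt 15.02
 x-46 z3.4 ph15 t=16.6 tcp [-55.7   0.1  20.9] Fbay [-5.5  3.3 -2.9] gap 0.504 ff 62.8
    M [ 0.58  1.2  -0.11] tilt 15.08
 x-43 z3.4 ph15 t=16.9 tcp [-55.2  -0.   20.7] Fbay [-10.9   1.5  -0.1] gap 0.503 ff 62.9
    M [ 0.47  2.2  -0.05] tilt 15.33
 x-40 z3.4 ph15 t=17.2 tcp [-49.9   0.1  20.9] Fbay [-7.7  4.3 -4.6] gap 0.506 ff 62.4
    M [ 0.74  1.32 -0.15] tilt 15.09
 x-37 z3.4 ph15 t=17.6 tcp [-46.8   0.1  20.8] Fbay [-7.8  4.9 -7.8] gap 0.503 ff 63.4
    M [ 0.81  1.29 -0.19] tilt 15.08
```

Run:
```python
from h import *
for x in (-30,-22,-14,-8,-4,-1,1,3,5,7):
    F=go(x,2.9,y=.6,v=.06)
    if F[0]<-28: break
```

```text
x-30 z2.9 ph15 t=17.9 tcp [-37.7   0.3  20.6] Fbay [-1.8  0.5 -8.2] gap 0.502 ff 65.2
    M [-0.09  0.25  0.  ] tilt 14.87
 x-22 z2.9 ph15 t=18.3 tcp [-31.5   0.3  20.4] Fbay [-7.9 -2.9 -5.5] gap 0.499 ff 65.7
    M [-0.51  1.32  0.15] tilt 15.06
 x-14 z2.9 ph15 t=18.7 tcp [-23.6   0.4  20.3] Fbay [ -9.3  -4.3 -10.2] gap 0.501 ff 65.9
    M [-0.72  1.17  0.24] tilt 15.04
 x-8 z2.9 ph15 t=19.0 tcp [-17.6   0.4  20.3] Fbay [ -9.6  -5.  -11.7] gap 0.501 ff 66.7
    M [-0.91  1.24  0.3 ] tilt 15.04
 x-4 z2.9 ph15 t=19.3 tcp [-14.1   0.4  20.3] Fbay [-11.3  -4.6 -12.2] gap 0.501 ff 66.4
    M [-1.01  1.47  0.35] tilt 15.09
 x-1 z2.9 ph15 t=19.7 tcp [-11.2   0.4  20.3] Fbay [-11.5  -3.9 -12.7] gap 0.501 ff 66.3
    M [-1.    1.56  0.3 ] tilt 15.10
 x1 z2.9 ph15 t=20.0 tcp [-9.1  0.5 20.3] Fbay [-11.2  -5.1 -12.2] gap 0.502 ff 66.2
    M [-1.    1.54  0.34] tilt 15.09
 x3 z2.9 ph15 t=20.3 tcp [-6.8  0.5 20.3] Fbay [-11.4  -5.7 -13.9] gap 0.503 ff 66.2
    M [-0.99  1.42  0.43] tilt 15.06
 x5 z2.9 ph15 t=20.7 tcp [-5.8  0.5 20.3] Fbay [-13.9  -3.9 -11.2] gap 0.506 ff 66.4
    M [-1.01  1.88  0.25] tilt 15.17
 x7 z2.9 ph15 t=21.0 tcp [-5.7  0.5 20.2] Fbay [-18.4  -5.2  -5.3] gap 0.502 ff 67.0
    M [-1.06  2.76  0.33] tilt 15.37
```

Run:
```python
from h import *
go(9,2.2,y=.3); go(3,2.2,y=.3); go(0,2.2,y=.3); go(-2,2.2,y=.3)
```

```text
x9 z2.2 ph15 t=21.3 tcp [-5.5  0.5 19.9] Fbay [-24.   -4.1   9.3] gap 0.502 ff 68.8
    M [-0.83  4.44  0.25] tilt 15.59
 x3 z2.2 ph15 t=21.7 tcp [-5.9  0.5 20.1] Fbay [-11.   -3.9  -6. ] gap 0.500 ff 67.2
    M [-0.68  1.78  0.34] tilt 15.00
 x0 z2.2 ph15 t=22.0 tcp [-6.3  0.5 20.3] Fbay [ -1.5  -1.2 -10.7] gap 0.505 ff 66.9
    M [-0.53 -0.04  0.18] tilt 14.74
 x-2 z2.2 ph15 t=22.4 tcp [-6.5  0.4 20.5] Fbay [  1.   -3.1 -13.5] gap 0.506 ff 66.8
    M [-0.51 -0.8   0.09] tilt 14.57
```

Run:
```python
from h import *
go(-5,2.4,y=.3); go(-7,2.6,y=.3)
```

```text
x-5 z2.4 ph15 t=22.7 tcp [-6.9  0.4 20.6] Fbay [  7.8  -3.4 -24.8] gap 0.501 ff 65.8
    M [-0.4  -2.33  0.26] tilt 14.28
 x-7 z2.6 ph15 t=23.0 tcp [-7.   0.4 20.7] Fbay [ 13.4  -2.  -35.5] gap 0.505 ff 66.9
    M [-0.29 -3.53  0.31] tilt 14.07
```

Latched: it holds against a pull. Push home once more, relax, release and back off.

Run:
```python
from h import *
go(6,2.4,y=.3); go(2,2.6,y=.3)
fingers.move_gripper(1.0); st("open","t")
robot.line_to(pose("t",2,15,70,.3)[0],velocity=.15)
robot.reach(*pose("c",-120,15,190)); robot.hold(.2); st("clear","t")
s=viewer.snapshot("top"); s2=viewer.snapshot("side"); pickle.dump({"top":s,"side":s2},open("snap7.pkl","wb"))
R,o=B["t"]; a=pickle.load(open("snap0.pkl","rb"))["top"]["pixels"].astype(float)
for n,i in(("init",a),("now",s["pixels"].astype(float))):
    print(n,np.clip((i[...,0]-i[...,2])/200,0,1)[215:245,232:238].mean(1).round(2).tolist())
from crop import panel
pa=panel(s2["pixels"],228,140,100,90,5); pb=panel(s["pixels"],217,182,72,80,4)
out=np.zeros((600,800,3),np.uint8); out[:450,:500]=pa; out[:320,505:793]=pb
out[330:600,505:800]=cv2.resize(s["pixels"][130:340,180:420,::-1],(295,258)).repeat(1,0)[:270] if 0 else cv2.resize(s["pixels"][130:340,180:420,::-1],(295,270))
cv2.imwrite("pics/end.png",out)
```

```text
x6 z2.4 ph15 t=23.5 tcp [-5.8  0.4 20.1] Fbay [-12.3  -2.7   0.7] gap 0.501 ff 70.5
    M [-0.64  2.45  0.27] tilt 15.33
 x2 z2.6 ph15 t=23.8 tcp [-6.2  0.4 20.4] Fbay [ -4.1  -0.7 -10.8] gap 0.499 ff 69.4
    M [-0.45  0.23  0.2 ] tilt 14.93
open t=24.3 tcp [-6.2  0.4 20.5] Fbay [-0.3  0.4 -1.1] gap 1.005 ff 0.0
clear t=26.3 tcp [   7.6 -277.   191.9] Fbay [-0.2 -0.8  0. ] gap 1.001 ff 0.0
init [0.0, 0.0, 0.0, 0.0, 0.0, 0.0, 0.09, 0.78, 1.0, 1.0, 1.0, 1.0, 1.0, 1.0, 1.0, 1.0, 1.0, 1.0, 1.0, 1.0, 0.49, 0.04, 0.0, 0.0, 0.0, 0.0, 0.0, 0.0, 0.0, 0.0]
now [0.0, 0.0, 0.0, 0.0, 0.0, 0.0, 0.06, 0.61, 1.0, 1.0, 1.0, 1.0, 0.99, 0.98, 1.0, 0.99, 0.95, 1.0, 1.0, 0.99, 0.36, 0.03, 0.0, 0.0, 0.0, 0.0, 0.0, 0.0, 0.0, 0.0]
```

View pics/end.png

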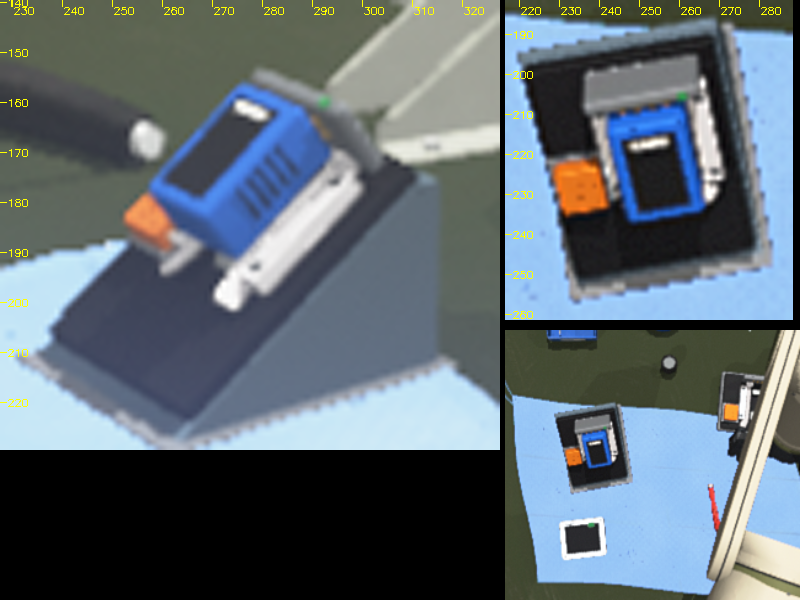

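The side crop shows the pack between the tester's rails against the wall (around pixel 270,165). The tab's lower edge is back at row 235, so the catch is up. The display, screwdriver and loupe look to be where they were.

```bash
python3 -c "
from station import workorder
print(workorder.close_job())"
```

```text
the job is handed in; nothing more can be done
None
```

The job is handed in: the pack was popped from the charger and slid into the tester, where the catch came up and held it against a test pull; it was then released at about 26 s, with no sign in the pictures that the display, screwdriver or loupe moved.

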